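# Load a punch in the tool carrier, shut the keeper bar and pin it

## Robot

A 7-joint arm with a two-finger parallel gripper is mounted at the origin on the work surface. World frame = base frame: x ahead of the robot, y to its left, z up, the work surface at z = 0. Lengths are in m, angles in rad, forces in N, time in s.
With the tool pointing down it reaches from about 0.425 to 0.925 m from the base axis. Payload 6.8 kg.
Tool frame: the origin (TCP) lies on the mounting face of the last link; the fingertips stand 173 mm ahead of it and the grasp point (between the pads) lies 155 mm ahead of it; z points along the fingers, y is the line along which they close (so a half turn about z gives the same grasp; the last joint's range is limited). The gripper opens to 85 mm and grips with 20 to 120 N. Pads are 22 mm wide; open, the fingers measure 114 mm over their backs; the gripper's body (76 mm by 85 mm) begins 54 mm behind the grasp point. The pads swing forward as they close: fully open they stand 13 mm farther back than shut.
Start: joints at [-1.316, 0.477, 0.022, 1.555, -0.011, 1.109, -0.083], TCP at [0.24, 0.631, 0.405] pointing down, gripper open.
Joint ranges: [-2.96, 2.96], [-0.34, 2.1], [-1.41, 1.46], [0.24, 2.44], [-1.37, 4.51], [0.17, 1.92], [-2.96, 2.96]. Speed limits (rad/s): [2.39, 2.39, 3.14, 3.14, 3.14, 3.14, 3.14].

## Interface

Orientations are given as a unit quaternion [w, x, y, z].
In Python, from station import bot gives the robot as it stands. The module is installed in compiled form; this text tells all that it offers.
- The arm moves only by the shell command python3 -m pendant 'ROWS' [FORCE]. ROWS is JSON, a list of rows, each a list of 5 numbers: the finger opening in m, from 0 to 0.0854, then the shift along the tool's x, y, z in m, then the turn about the tool's z in degrees. In form: [[jaw, x, y, z, yaw], ...]. A call has 1 to 12 rows; each row shifts and turns the commanded pose from where the row before left it, along the tool's axes as they then stand; what a row does not reach is not made up. A row lasts 1/12 s, in which the tool goes at most 41.7 mm and 7.16 degrees, less where a joint would pass 70% of its speed; a pose out of reach is approached as far as the arm can. A call with a gripper value outside its range is refused whole. The fingers move at their own pace and stop on an object; FORCE is the grip in N (left out, the last holds). Time passes only in rows, so rows that do not move let the fingers close. It gives the time, the measured TCP pose, the force, the opening and the grip force at its end, in the units of the state.
- bot.get_obs(): the state, without advancing time (a new reading comes with each control period).
- bot.read_camera(name): name is "scene" or "top"; returns (picture, depth): 420x560x3 uint8, blue, green, red; 420x560 float32, m along the optical axis (not along the pixel's ray), 0 where there is no reading.
- bot.camera_model(name): a dict with "intrinsics" (3x3 intrinsics, pixels), "R" (3x3) and "t" (3): a world point X has camera coordinates R X + t. Camera axes: x right, y down, z forward; pixel columns grow to the right and rows downward; lengths in m; the calibration is good to about 2 mm. A picture is of the moment at which its call begins. camera_model takes no time and is no camera call.
- bot.hand_in(): hands the job in; it is judged then, once.
Trained networks look in the newest picture that a camera, given by its name, has taken for a name from the list of things; names that differ only in an ending like _2 or _b are one class to them, and where a whole thing is asked for, a point or a joint stands for the part that bears it (a point fixed in the world has none). Each returns a list of dicts, best first, with "score" (0 to 1); they miss things now and then, are a little off and sometimes report something else, mostly with a low value. They report only what shows in the picture. A call takes as long as a camera call. They do not tell look-alikes from the thing itself.
- bot.boxes_of(name, camera): "at" ([column, row] in pixels, amid what is visible of it).
- bot.trace(name, camera): "mask" (420x560 bool, what is visible of it) and "at" ([column, row] in pixels, amid what is visible of it).
- bot.pinpoint(name, camera): "at" ([column, row] in pixels: a listed point, or the origin of a listed thing).
The state is a dict: "t": time; "q": joint angles; "joint_vel": joint speeds; "joint_torque": joint torques, N m; "eef_pos": TCP position; "tool_rot": TCP orientation; "contact_force": force on the tool from outside, world axes, zero at the start; "torque": the same for the moment, N m; "gripper_width": opening from 0.0 (shut) to 1.0 (fully open); "grasp_force": force on a finger pad.
Only numpy, scipy, OpenCV 4.12 (cv2) and the standard library are available. Lean on these libraries where they do the work, as an engineer would, in place of code of your own. Each camera call takes 0.05 s, during which the arm holds its last target. There are 200 camera calls.

## Task

Stand the loose necked punch upright on the die that lies in the open bay of the blue tool carrier, then swing the keeper bar fully shut across the bays until it clicks home in its detent, and then drop the lock pin from the rail all the way down through the latch and the end of the bar. Leave the die and the stored punch in their bays, the two stub punches in the rail, and the bottle and the spare die on the bench where they are.

Things in the scene. Friction and masses are not known exactly. Their poses are not given: they have to be found in the camera images.
- carrier: Blue steel tool carrier fixed on the bench, base 232 x 118 mm, 10 mm thick. Origin on the bench under the middle of its two bays; x runs along the row from latch (-x) to hinge post (+x), -y is the open front, z up. Bay centres (-33, 8) and (33, 8) mm; bays 60 mm wide between dividers 40 mm high; back wall 60 mm high at y = 41 to 49 mm. Hinge post at (88, -46), latch at (-96, -46) mm.
- bar (a joint): Angle of the keeper bar about its upright hinge, rad: 0 = shut, its end between the latch cheeks; grows as it swings out to the front (anticlockwise from above), up to 1.75. It stays where it is left. Near 0.10 to 0.05 rad it rides over a spring ball (some 3 to 6 N more at the handle), then snaps home to its stop at 0.
- bar_hinge (a point): Point on the hinge axis, half-way up the bar's thickness. The keeper bar is a flat steel strip 30 mm wide, 10 mm thick, 66 to 76 mm above the bench, reaching 202 mm from the axis; shut, it points along the carrier's -x. A 17 mm hole in it, 184 mm from the axis, lies under the latch hole when shut.
- bar_handle (a point): Middle of the bar's handle: upright black round post 18 mm thick, 50 mm tall, on a lug of the bar (76 to 126 mm above the bench; this point at 101 mm). With the bar shut it lies 110 mm along the carrier's -x and 28 mm along its -y from the hinge axis; it turns with the bar.
- latch_hole (a point): Mouth of the latch's upright pin hole, on top of the upper cheek, 90 mm above the bench. The latch is two flat steel cheeks 40 x 44 mm, 10 mm thick, tops at 62 and 90 mm, joined by a plate at the back (carrier y = -24 to -14 mm), open to the front. The hole, 17 mm wide with a chamfer, goes through both; the pin enters from above.
- punch_mid (a point): Centre (half-way up) of the loose punch, oiled steel, standing on the bench in front of the carrier: 115 mm tall, body 40 mm in diameter up to 73 mm, tapering to a round neck 28 mm in diameter from 76 mm to the top. About 0.6 kg. z along its axis, up.
- punch: The same loose punch; origin at the centre of its underside.
- die_mid (a point): Centre of the die: dark steel ring 52 mm in outer diameter, 24 mm hole, 22 mm high, lying flat on the carrier's base plate in one of the two bays (which one varies), its top 32 mm above the bench. The punch is to stand on it, centred.
- pin_mid (a point): Centre (half its length) of the steel lock pin, upright, tip down, 98 mm long: shank 12 mm thick, 60 mm long with an 8 mm tapered tip, then a collar 26 mm in diameter and 4 mm thick, then a round grip 20 mm in diameter, 34 mm tall. Collar's underside 11 mm, top 49 mm above this point. It hangs by its collar in one hole of the rail. z towards the grip.
- pin: The same lock pin; origin at the tip of its shank.
- rail: Blue steel rail 200 x 56 mm, 70 mm high, fixed on the bench; origin on the bench under its centre, x along its length. Three 17 mm holes in its top at x = -65, 0 and 65 mm; the lock pin and the two stub punches hang in them in varying order.
- stub1_mid (a point): Middle of the head of a stub punch in the rail, 82 mm above the bench: round head 36 mm in diameter, from 70 to 94 mm above the bench, shorter and wider than the lock pin's grip.
- stub2_mid (a point): The same on the other stub punch, same shape.
- stored_mid (a point): Centre of the stored punch, a plain steel cylinder 48 mm in diameter, 110 mm tall, standing in the carrier's other bay (top 120 mm above the bench).
- bottle_mid (a point): Centre of a bare aluminium bottle with a grey cap standing on the bench, 52 mm in diameter, 150 mm tall.
- spare_mid (a point): Centre of a spare die lying on the bench: ring 60 mm in outer diameter, 30 mm high.
Things that resemble listed ones, but are neither listed nor needed, are in the scene too. What is shaped like the punch but green or purple is not meant. There is more than one size of the pin; the job needs the smaller.

How it is judged:
On the way, in this order (a step that is already met when the one before it is completed fails the run):
1. the loose punch stands upright on the die in its bay (horizontal distance between punch_mid and die_mid below 0.012 m and z of punch_mid in the frame of die_mid between 0.064 and 0.072 m and angle between punch_mid's own z axis and vertical below 0.1 rad and height (world z) of die_mid below 0.022 m), for 0.2 s.
2. the keeper bar is shut in its detent (value of joint bar below 0.03 rad and horizontal distance between punch_mid and die_mid below 0.012 m and z of punch_mid in the frame of die_mid between 0.064 and 0.072 m and angle between punch_mid's own z axis and vertical below 0.1 rad), for 0.2 s.
3. the lock pin is fully down through latch and bar (horizontal distance between pin_mid and latch_hole below 0.006 m and z of pin_mid in the frame of latch_hole below -0.006 m and angle between pin_mid's own z axis and vertical below 0.15 rad and value of joint bar below 0.03 rad), for 0.2 s.
At the end, for the whole second after the job is handed in: The punch stands upright on the die (within 12 mm of its centre, tilt under 0.1 rad), the die lies in its bay, the bar is within 0.03 rad of shut, the pin is upright in the latch hole (within 6 mm) with its collar within 5 mm of the cheek, and punch and pin are at rest (all of step 1 and all of step 3 and linear speed of each of punch, pin below 0.02 m/s); the robot touches nothing.
It fails at once if the stored punch is pushed or lifted out of its place (distance of stored_mid from where it was at the start of the episode above 0.02 m).
It fails at once if the bottle is knocked (distance of bottle_mid from where it was at the start of the episode above 0.03 m).
It fails at once if the spare die on the bench is knocked (distance of spare_mid from where it was at the start of the episode above 0.03 m).
It fails at once if the die is moved from its bay (distance of die_mid from where it was at the start of the episode above 0.02 m).
It fails at once if a stub punch is taken out of the rail (distance of any of stub1_mid, stub2_mid from where it was at the start of the episode above 0.02 m).
It also fails if it takes over 72 s, if anything falls off the work surface, if the arm or the gripper's body presses on something with over 40 N, if the wrist force passes 120 N, or if a joint passes its speed limit or range.

## Working session

There is one attempt and no reset: what is moved stays moved. The work goes in short steps, Python scripts to look and compute and a shell command to move; the robot and the scene stay as the last step left them, time stands still between calls to the robot, and variables do not carry over. Pictures are saved under pics/ and viewed, at most 10 in all, crops included, and the job is handed in when it is done.

```bash
mkdir -p pics
cat > h.py <<'E'
import numpy as np,cv2
from station import bot
def world(cam,uv,depth=None,z=None):
    m=bot.camera_model(cam);K,R,t=map(np.array,(m["intrinsics"],m["R"],m["t"]))
    r=np.linalg.solve(K,[uv[0],uv[1],1.]);c=-R.T@t;d=R.T@r
    s=depth if depth is not None else (z-c[2])/d[2]
    return c+s*d
E
python3 - <<'E'
from h import *
im={}
for c in("scene","top"):
    p,d=bot.read_camera(c);cv2.imwrite(f"pics/{c}0.png",p)
    m=bot.camera_model(c);print(c,np.round(-np.array(m["R"]).T@m["t"],3))
Z=dict(bar_hinge=.071,bar_handle=.101,latch_hole=.09,punch_mid=.0575,punch=0,die_mid=.021,pin_mid=.059,rail=0,carrier=0,stub1_mid=.082,stored_mid=.065,bottle_mid=.075,spare_mid=.015)
for n,z in Z.items():
    for c in("top","scene"):
        for o in bot.pinpoint(n,c)[:4]:
            print(n,c,round(o["score"],2),np.round(o["at"]),np.round(world(c,o["at"],z=z),3))
o=bot.get_obs();print(o["t"],o["eef_pos"],o["tool_rot"],o["contact_force"])
E
```

```text
scene [ 0.942 -0.65   0.59 ]
top [ 0.434 -0.075  0.828]
bar_hinge top 0.86 [171. 165.] [0.633 0.164 0.071]
bar_hinge scene 0.84 [358. 177.] [0.624 0.157 0.071]
bar_handle top 0.81 [223. 163.] [0.631 0.052 0.101]
bar_handle scene 0.86 [340. 190.] [0.635 0.043 0.101]
latch_hole top 0.96 [168. 258.] [0.445 0.152 0.09 ]
latch_hole scene 0.87 [291. 151.] [0.448 0.144 0.09 ]
punch_mid top 0.72 [227. 235.] [0.494 0.046 0.057]
punch_mid top 0.69 [225. 283.] [0.398 0.046 0.057]
punch_mid top 0.65 [258. 264.] [ 0.437 -0.019  0.057]
punch_mid scene 0.77 [251. 171.] [0.394 0.053 0.057]
punch_mid scene 0.66 [282. 186.] [0.491 0.039 0.057]
punch_mid scene 0.37 [290. 151.] [0.415 0.195 0.057]
punch top 0.98 [234. 237.] [0.495 0.041 0.   ]
punch top 0.73 [235. 282.] [0.398 0.033 0.   ]
punch top 0.73 [412. 213.] [ 0.554 -0.345  0.   ]
punch top 0.65 [262. 264.] [ 0.437 -0.022  0.   ]
punch scene 0.72 [243. 211.] [ 0.428 -0.026  0.   ]
punch scene 0.71 [249. 195.] [0.399 0.036 0.   ]
punch scene 0.7 [285. 208.] [ 0.502  0.039 -0.   ]
die_mid top 0.83 [155. 196.] [0.577 0.211 0.021]
die_mid top 0.19 [
[... 739 characters left out ...]
23 -0.348  0.082]
stored_mid top 0.86 [146. 228.] [0.505 0.208 0.065]
stored_mid scene 0.64 [322. 156.] [0.505 0.204 0.065]
bottle_mid top 0.92 [337. 287.] [ 0.397 -0.173  0.075]
bottle_mid top 0.72 [153. 200.] [0.561 0.195 0.075]
bottle_mid top 0.57 [431. 276.] [ 0.421 -0.353  0.075]
bottle_mid top 0.34 [427. 243.] [ 0.486 -0.347  0.075]
bottle_mid scene 0.9 [184. 214.] [ 0.402 -0.181  0.075]
spare_mid top 0.68 [174. 167.] [0.644 0.174 0.015]
spare_mid top 0.66 [347. 142.] [ 0.707 -0.203  0.015]
spare_mid scene 0.75 [310. 306.] [ 0.708 -0.196  0.015]
1.4 [0.239538   0.63108218 0.40470537] [-2.74245933e-06  1.80403464e-01  9.83592695e-01  1.48374757e-05] [-0.92172688  0.37544232  0.1297009 ]
```

View pics/top0.png

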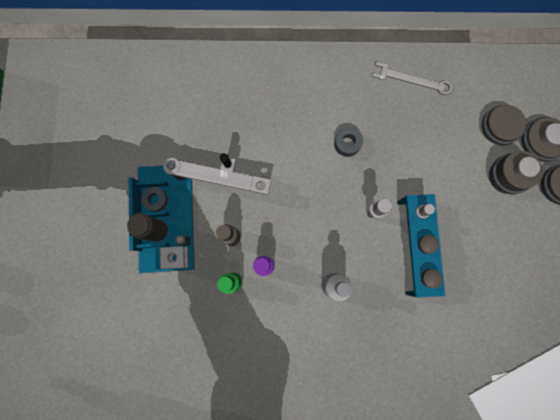

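View pics/scene0.png

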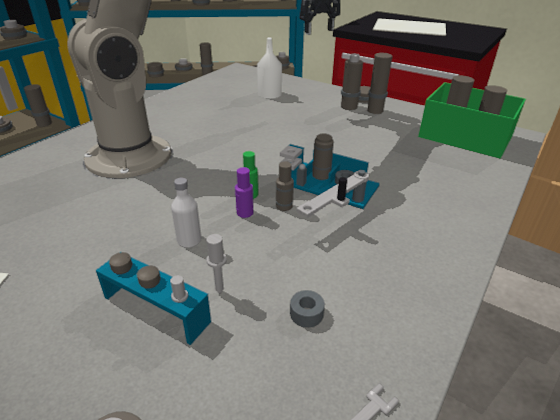

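The dark loose punch shows at (228,235) in the top view, with green and purple look-alikes nearby. The die is in the hinge-side bay at (154,198) and the stored punch in the other. The small pin is in the rail at (427,210), and a bigger one stands on the bench at (381,208). I'll refine the positions with depth.

```bash
cat >> h.py <<'E'
def cloud(cam):
    p,d=bot.read_camera(cam);m=bot.camera_model(cam);K,R,t=map(np.array,(m["intrinsics"],m["R"],m["t"]))
    v,u=np.mgrid[:420,:560];r=np.stack([(u-K[0,2])/K[0,0],(v-K[1,2])/K[1,1],np.ones_like(u)],-1)*d[...,None]
    w=(r-t)@R;w[d==0]=np.nan
    return p,w
def sel(w,c,rad,z0,z1):
    q=w[(np.hypot(w[...,0]-c[0],w[...,1]-c[1])<rad)&(w[...,2]>z0)&(w[...,2]<z1)]
    if len(q)<4:return len(q),None
    (cx,cy),r=cv2.minEnclosingCircle(q[:,:2].astype(np.float32))
    return len(q),np.round(q.mean(0),4),np.round([cx,cy,r],4)
E
python3 - <<'E'
from h import *
P={}
for c in("top","scene"):
    p,w=cloud(c);P[c]=p
    for n,xy,r,a,b in[("punch",(.494,.044),.035,.108,.122),("pin",(.547,-.345),.025,.1,.115),("bigpin",(.55,-.25),.04,.1,.2),("handle",(.633,.048),.03,.118,.135),
      ("latch",(.446,.148),.04,.083,.097),("die",(.577,.21),.035,.027,.038),("stored",(.507,.206),.04,.112,.128),("barend",(.60,-.03),.04,.06,.085),("hinge",(.63,.16),.025,.06,.13),("thing",(.485,.12),.03,.02,.12)]:
        print(c,n,*sel(w,xy,r,a,b))
a=cv2.resize(P["top"][140:300,110:310],None,fx=4,fy=3.75*0+4);cv2.imwrite("pics/a.png",a[:600])
E
```

```text
top punch 183 [0.4951 0.0444 0.1163] [0.4953 0.0446 0.014 ]
top pin 105 [ 0.5469 -0.3401  0.1087] [ 0.5468 -0.341   0.0102]
top bigpin 0 None
top handle 75 [0.6351 0.047  0.1266] [0.6362 0.0475 0.009 ]
top latch 558 [0.4466 0.1498 0.0912] [0.4473 0.1509 0.0329]
top die 426 [0.5726 0.2104 0.0331] [0.5793 0.2117 0.0341]
top stored 453 [0.5047 0.2021 0.12  ] [0.5056 0.2047 0.0236]
top barend 317 [ 0.5953 -0.0138  0.0769] [ 0.5955 -0.0135  0.0275]
top hinge 296 [0.6283 0.1552 0.0802] [0.6289 0.1559 0.0215]
top thing 202 [0.4751 0.1337 0.0646] [0.4727 0.1356 0.021 ]
scene punch 98 [0.4974 0.0424 0.114 ] [0.4967 0.0452 0.0161]
scene pin 134 [ 0.5496 -0.3429  0.1067] [ 0.5482 -0.3416  0.0108]
scene bigpin 0 None
scene handle 58 [0.6377 0.0448 0.1243] [0.6371 0.0466 0.0093]
scene latch 219 [0.4489 0.1468 0.0891] [0.4479 0.1491 0.0326]
scene die 119 [0.566  0.2186 0.0321] [0.574  0.2144 0.0321]
scene stored 154 [0.5079 0.1998 0.1185] [0.5062 0.2035 0.0224]
scene barend 275 [ 0.5974 -0.0172  0.0741] [ 0.5965 -0.0142  0.0273]
scene hinge 165 [0.6328 0.1533 0.0776] [0.6292 0.1562 0.0216]
scene thing 230 [0.4795 0.1341 0.0535] [0.4742 0.1357 0.0219]
```

View pics/a.png

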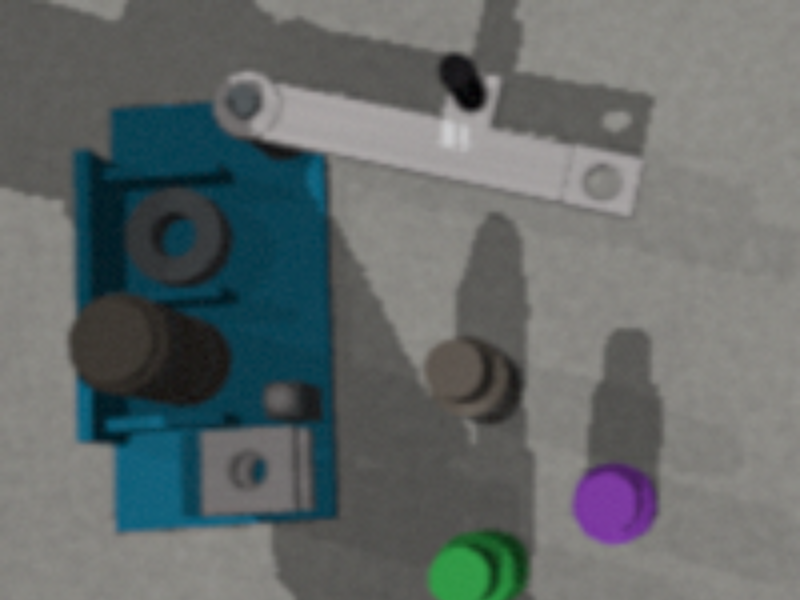

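```bash
cat >> h.py <<'E'
from scipy.spatial.transform import Rotation as Ro
def go(x,y,z,deg=None):
    "shift in tool axes to reach TCP x,y,z; yaw (deg) so tool y -> (sin,cos)(deg)"
    o=bot.get_obs();q=o["tool_rot"];M=Ro.from_quat([q[1],q[2],q[3],q[0]]).as_matrix()
    yaw=np.degrees(np.arctan2(M[0,1],M[1,1]));dy=0 if deg is None else (deg-yaw+90)%180-90
    d=np.array([x,y,z])-o["eef_pos"]; 
    print("t",round(o["t"],2),"tcp",np.round(o["eef_pos"],4),"a",round(yaw,2),"shift now",np.round(M.T@d*1000,1),"yaw",round(dy,2),
      "shift after yaw",np.round((M@Ro.from_euler('z',dy,degrees=True).as_matrix()).T@d*1000,1),"tilt",np.round(M[:,2],4),"F",np.round(o["contact_force"],1),"w",round(o["gripper_width"],3),round(o["grasp_force"],1))
E
python3 - <<'E'
from h import *
print("die",world("top",(154.25,199.25),z=.032),"hole",world("top",(172,257.5),z=.09),"barhole",world("top",(260.5,185.5),z=.076),"hinge",world("top",(171,165),z=.09))
go(.4955,.0445,.33,-2)
E
```

```text
die [0.56892992 0.20773208 0.032     ] hole [0.44636379 0.14535326 0.09      ] barhole [ 0.59326016 -0.01976067  0.076     ] hinge [0.62866064 0.15824679 0.09      ]
t 1.5 tcp [0.2396 0.6311 0.4047] a 20.79 shift now [-447.5 -457.5   74.7] yaw -22.79 shift after yaw [-235.3 -595.2   74.7] tilt [ 0.  0. -1.] F [ 0.  -0.3 -0.2] w 1.001 0.0
```

```bash
python3 -m pendant '[[0.07,0,0,0,-5.7],[0.07,0,0,0,-5.7],[0.07,0,0,0,-5.7],[0.07,0,0,0,-5.7],[0.07,-0.0147,-0.0372,0,0],[0.07,-0.0147,-0.0372,0,0],[0.07,-0.0147,-0.0372,0,0],[0.07,-0.0147,-0.0372,0,0],[0.07,-0.0147,-0.0372,0,0],[0.07,-0.0147,-0.0372,0,0],[0.07,-0.0147,-0.0372,0,0],[0.07,-0.0147,-0.0372,0,0]]' 20
python3 -m pendant '[[0.07,-0.0147,-0.0372,0,0],[0.07,-0.0147,-0.0372,0,0],[0.07,-0.0147,-0.0372,0.01,0],[0.07,-0.0147,-0.0372,0.01,0],[0.07,-0.0147,-0.0372,0.01,0],[0.07,-0.0147,-0.0372,0.01,0],[0.07,-0.0147,-0.0372,0.01,0],[0.07,-0.0147,-0.0372,0.01,0],[0.07,0,0,0.01,0],[0.07,0,0,0,0]]'
python3 -c "
from h import *
go(.4957,.0445,.25,-2)"
```

```text
t: 2.5
eef_pos: [0.368, 0.3359, 0.405]
tool_rot: [0.0, -0.018, 1.0, 0.0]
contact_force: [0.3, -0.7, -0.0]
gripper_width: 0.822
grasp_force: 0.0
t: 3.33
eef_pos: [0.4954, 0.042, 0.3332]
tool_rot: [-0.001, -0.015, 1.0, -0.001]
contact_force: [-0.5, 0.2, 0.4]
gripper_width: 0.825
grasp_force: 0.0
t 3.33 tcp [0.4954 0.042  0.3332] a -1.7 shift now [-0.6  2.6 83.2] yaw -0.3 shift after yaw [-0.6  2.6 83.2] tilt [-0.0024 -0.0014 -1.    ] F [-0.5  0.2  0.4] w 0.825 0.0
```

```bash
python3 -m pendant '[[0.07,-0.0005,0.0015,0.02,0],[0.07,0,0,0.02,0],[0.07,0,0,0.02,0],[0.07,0,0,0.015,0],[0.07,0,0,0.008,0],[0.07,0,0,0,0],[0.02,0,0,0,0],[0.02,0,0,0,0],[0.02,0,0,0,0],[0.02,0,0,0,0],[0.02,0,0,0,0],[0.02,0,0,0,0]]' 60
python3 -c "
from h import *
go(.570,.208,.36,-3)"
```

```text
t: 4.33
eef_pos: [0.4965, 0.046, 0.2528]
tool_rot: [0.001, -0.017, 1.0, 0.0]
contact_force: [-0.5, -0.5, 6.1]
gripper_width: 0.315
grasp_force: 58.6
t 4.33 tcp [0.4965 0.046  0.2528] a -2.0 shift now [ -79.3  159.4 -106.9] yaw -1.0 shift after yaw [ -82.1  158.  -106.9] tilt [ 2.e-03  7.e-04 -1.e+00] F [-0.5 -0.5  6.1] w 0.315 58.6
```

```bash
python3 -m pendant '[[0.02,0,0,-0.01,0],[0.02,0,0,-0.025,0],[0.02,0,0,-0.03,0],[0.02,-0.01,0,-0.02,-1],[0.02,-0.018,0.02,0,0],[0.02,-0.018,0.028,0,0],[0.02,-0.018,0.028,0,0],[0.02,-0.018,0.028,0,0],[0.02,0,0.028,0,0],[0.02,0,0.026,0,0],[0.02,0,0,0,0],[0.02,0,0,0,0]]'
python3 - <<'E'
from h import *
go(.570,.208,.31,-3)
p,w=cloud("top");cv2.imwrite("pics/b.png",cv2.resize(p[140:290,110:310],None,fx=4,fy=4))
for c in("top","scene"):
    if c=="scene":bot.read_camera(c)
    for n,z in(("die_mid",.021),("punch",.086),("punch_mid",.143)):
        for o in bot.pinpoint(n,c)[:3]:print(n,c,o["score"],np.round(o["at"]),world(c,o["at"],z=z))
E
```

```text
t: 5.33
eef_pos: [0.5684, 0.2103, 0.3363]
tool_rot: [-0.001, -0.028, 1.0, 0.0]
contact_force: [0.2, -1.6, -4.6]
gripper_width: 0.309
grasp_force: 60.2
t 5.33 tcp [0.5684 0.2103 0.3363] a -3.25 shift now [-1.5 -2.4 26.3] yaw 0.25 shift after yaw [-1.5 -2.4 26.3] tilt [-0.0019  0.     -1.    ] F [ 0.2 -1.6 -4.6] w 0.309 60.2
die_mid top 0.65 [154. 197.] [0.57653832 0.2132094  0.021     ]
punch top 0.73 [144. 196.] [0.56514523 0.20869489 0.086     ]
punch top 0.65 [265. 264.] [ 0.43872389 -0.03400411  0.086     ]
punch top 0.65 [236. 281.] [0.40425247 0.02014416 0.086     ]
punch_mid top 0.93 [132. 189.] [0.56784905 0.21137738 0.143     ]
punch_mid top 0.86 [260. 266.] [ 0.43467736 -0.02767421  0.143     ]
punch_mid top 0.7 [224. 285.] [0.39864437 0.03391074 0.143     ]
die_mid scene 0.65 [346. 180.] [0.57614112 0.20279422 0.021     ]
punch scene 0.84 [248. 212.] [ 0.51289339 -0.11508431  0.086     ]
punch scene 0.61 [249. 193.] [ 0.47417993 -0.05957853  0.086     ]
punch scene 0.56 [345. 158.] [0.57077926 0.19454433 0.086     ]
punch_mid scene 0.96 [246. 193.] [ 0.52178851 -0.12925656  0.143     ]
punch_mid scene 0.75 [349. 135.] [0.56956595 0.20387168 0.143     ]
punch_mid scene 0.75 [246. 170.] [ 0.47121433 -0.06355784  0.143     ]
```

View pics/b.png

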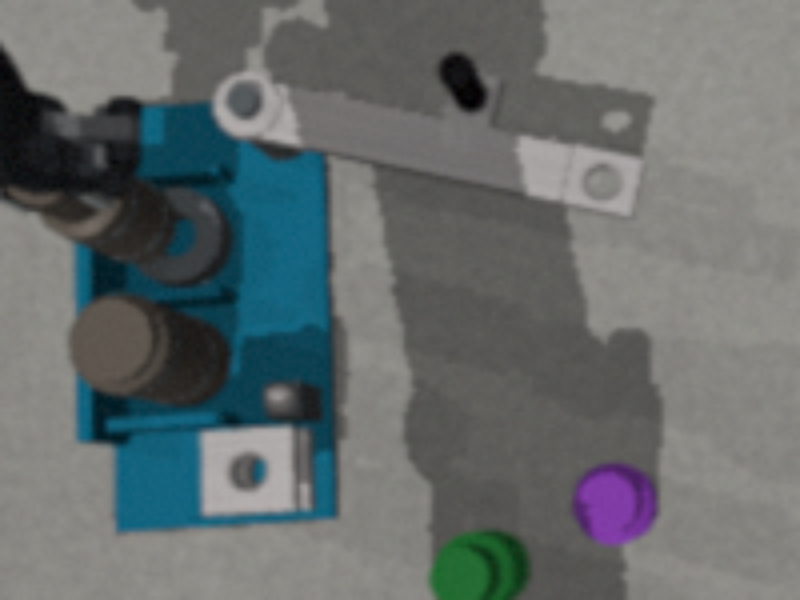

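```bash
python3 -m pendant '[[0.02,-0.0035,-0.0013,0.01,0],[0.02,0,0,0.015,0],[0.02,0,0,0.012,0],[0.02,0,0,0.006,0],[0.02,0,0,0.003,0],[0.02,0,0,0,0],[0.02,0,0,0,0]]'
python3 - <<'E'
from h import *
go(.572,.209,.285,-3)
p,w=cloud("top");P,_=cloud("scene")
a=cv2.resize(p[170:230,120:190],None,fx=8,fy=8);b=cv2.resize(P[90:220,290:400],None,fx=3.7,fy=3.7)[:480,:400]
c=np.zeros((480,960,3),np.uint8);c[:,:560]=a;c[:b.shape[0],560:560+b.shape[1]]=b
cv2.imwrite("pics/c.png",c[:,:960] if 0 else cv2.resize(c,(800,400)))
E
```

```text
t: 6.32
eef_pos: [0.5733, 0.2069, 0.2908]
tool_rot: [0.0, -0.026, 1.0, 0.0]
contact_force: [0.7, -0.0, -5.1]
gripper_width: 0.316
grasp_force: 60.3
t 6.32 tcp [0.5733 0.2069 0.2908] a -3.01 shift now [1.2 2.2 5.8] yaw 0.01 shift after yaw [1.2 2.2 5.8] tilt [ 2.e-04  1.e-04 -1.e+00] F [ 0.7 -0.  -5.1] w 0.316 60.3
```

View pics/c.png

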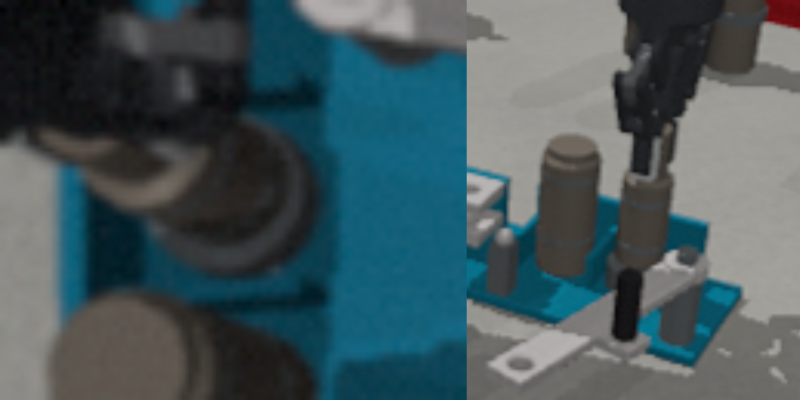

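```bash
cat > fit.py <<'E'
from h import *
from scipy.optimize import minimize
def proj(X,cam="top"):
    m=bot.camera_model(cam);c=X@np.array(m["R"]).T+m["t"];q=c@np.array(m["intrinsics"]).T;return q[:,:2]/q[:,2:]
p=cv2.imread("pics/top0.png").astype(int)
gray=((p.max(2)-p.min(2))<28).astype(np.uint8)   # non-blue
x0,y0,S=137,184,8
G=cv2.resize(gray[y0:y0+30,x0:x0+34],None,fx=S,fy=S,interpolation=cv2.INTER_NEAREST)
th=np.linspace(0,2*np.pi,60)
def circ(x,y,z,r):return ((proj(np.c_[x+r*np.cos(th),y+r*np.sin(th),0*th+z])-[x0-.5,y0-.5])*S).astype(np.float32)
def mask(x,y):
    M=np.zeros_like(G);h=cv2.convexHull(np.r_[circ(x,y,.01,.026),circ(x,y,.032,.026)]);cv2.fillConvexPoly(M,h.astype(np.int32),1)
    a=np.zeros_like(G);b=a.copy();cv2.fillConvexPoly(a,circ(x,y,.032,.012).astype(np.int32),1);cv2.fillConvexPoly(b,circ(x,y,.010,.012).astype(np.int32),1)
    M[(a&b)>0]=0;return M
best=sorted((float(np.mean(mask(x,y)!=G)),round(x,4),round(y,4)) for x in np.arange(.56,.585,.001) for y in np.arange(.198,.222,.001))[:6]
print(best)
for r in G[::8,::8]:print("".join(".#"[v] for v in r))
E
python3 fit.py
```

```text
[(0.05306372549019608, np.float64(0.572), np.float64(0.212)), (0.05499387254901961, np.float64(0.572), np.float64(0.211)), (0.058777573529411764, np.float64(0.571), np.float64(0.212)), (0.059880514705882355, np.float64(0.571), np.float64(0.211)), (0.06501225490196079, np.float64(0.573), np.float64(0.212)), (0.06608455882352941, np.float64(0.572), np.float64(0.213))]
.........................#.#......
................#.................
..............######..............
............#########.............
...........############...........
.........################.........
........##################........
.......####################.......
.......#####################......
......#######################.....
.....########################.....
.....############....#########....
....###########.......########....
...############.......#########...
....##########........#########...
....##########........#########...
....##########........#########...
....##########.......##########...
....##########......###########...
.....##########....###########....
......########################....
......########################....
.......######################.....
........####################......
.........##################.......
...........###############........
.............###########..........
................####..............
.##...............................
#####.............................
```

```bash
python3 -m pendant '[[0.02,0,0.005,0,0],[0.02,0,0,0,0],[0.02,0,0,0.003,0],[0.02,0,0,0.002,0],[0.02,0,0,0,0],[0.02,0,0,0,0]]'
python3 -c "
from h import *
go(.573,.212,.285,-3)"
```

```text
t: 6.92
eef_pos: [0.5727, 0.2117, 0.2854]
tool_rot: [-0.0, -0.026, 1.0, -0.0]
contact_force: [1.3, 0.1, -4.7]
gripper_width: 0.314
grasp_force: 60.3
t 6.92 tcp [0.5727 0.2117 0.2854] a -3.01 shift now [-0.3  0.3  0.4] yaw 0.01 shift after yaw [-0.3  0.3  0.4] tilt [-5.e-04 -3.e-04 -1.e+00] F [ 1.3  0.1 -4.7] w 0.314 60.3
```

```bash
python3 -m pendant '[[0.02,0,0,0.001,0],[0.02,0,0,0.0,0],[0.02,0,0,0,0]]'; python3 -m pendant '[[0.02,0,0,0.001,0],[0.02,0,0,0,0],[0.02,0,0,0,0]]'
```

```text
t: 7.17
eef_pos: [0.5731, 0.2117, 0.285]
tool_rot: [0.0, -0.026, 1.0, 0.0]
contact_force: [-0.1, -1.2, -2.7]
gripper_width: 0.314
grasp_force: 60.7
t: 7.42
eef_pos: [0.5732, 0.2117, 0.2849]
tool_rot: [0.001, -0.026, 1.0, 0.0]
contact_force: [-2.8, -2.1, 5.7]
gripper_width: 0.31
grasp_force: 61.7
```

```bash
python3 -m pendant '[[0.03,0,0,0,0],[0.04,0,0,0,0],[0.055,0,0,0,0],[0.055,0,0,0,0],[0.055,0,0,-0.01,0],[0.055,0,0,-0.02,0],[0.055,0,0,-0.03,0],[0.055,0,0,-0.03,0],[0.055,0,-0.03,-0.02,0],[0.055,0,-0.035,0,0],[0.055,0,-0.035,0,0],[0.055,0,-0.035,0,0]]'
python3 - <<'E'
from h import *
go(.636,.0472,.39)
p,w=cloud("top")
print("punch",sel(w,(.573,.212),.03,.14,.155),"handle",sel(w,(.636,.047),.03,.118,.135))
cv2.imwrite("pics/d.png",cv2.resize(p[140:290,110:310],None,fx=4,fy=4))
E
```

```text
t: 8.42
eef_pos: [0.5799, 0.0757, 0.3952]
tool_rot: [0.001, -0.027, 1.0, 0.0]
contact_force: [0.2, 0.2, -1.4]
gripper_width: 0.64
grasp_force: 0.0
t 8.42 tcp [0.5799 0.0757 0.3952] a -3.06 shift now [-54.5 -31.4   5.3] yaw 0 shift after yaw [-54.5 -31.4   5.3] tilt [ 2.e-03  6.e-04 -1.e+00] F [ 0.2  0.2 -1.4] w 0.64 0.0
punch (86, array([0.5703, 0.2019, 0.1473]), array([0.5716, 0.2067, 0.0131])) handle (6, array([0.6351, 0.0395, 0.1239]), array([0.6352, 0.0399, 0.0031]))
```

View pics/d.png

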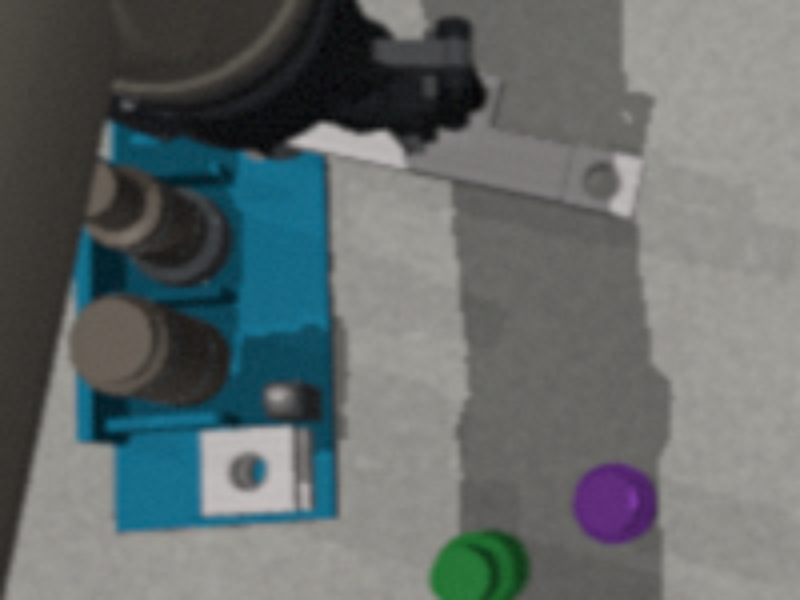

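```bash
python3 -m pendant '[[0.05,-0.014,-0.008,0,0],[0.05,-0.014,-0.008,0,0],[0.05,-0.014,-0.008,0,0],[0.05,-0.0125,-0.0075,0,0],[0.05,0,0,0,-7],[0.05,0,0,0,-7],[0.05,0,0,0,-7],[0.05,0,0,0,-7],[0.05,0,0,0,-7],[0.05,0,0,0,-7],[0.05,0,0,0,-7],[0.05,0,0,0,-7]]' 
python3 -m pendant '[[0.05,0,0,0.02,-7],[0.05,0,0,0.02,-7],[0.05,0,0,0.02,-7],[0.05,0,0,0.02,-7],[0.05,0,0,0,-7],[0.05,0,0,0,0],[0.05,0,0,0,0]]'
python3 - <<'E'
from h import *
go(.6365,.0472,.256,-94)
P,w=cloud("scene");print(sel(w,(.6365,.047),.02,.118,.13),bot.get_obs()["q"])
E
```

```text
t: 9.47
eef_pos: [0.636, 0.0485, 0.3944]
tool_rot: [0.0, -0.495, 0.869, -0.0]
contact_force: [-0.0, -0.4, -0.4]
gripper_width: 0.59
grasp_force: 0.0
t: 10.05
eef_pos: [0.6363, 0.048, 0.3143]
tool_rot: [-0.001, 0.731, -0.683, -0.0]
contact_force: [0.2, -0.6, 0.2]
gripper_width: 0.585
grasp_force: 0.0
t 10.05 tcp [0.6363 0.048  0.3143] a -93.92 shift now [ 0.9 -0.1 58.3] yaw -0.08 shift after yaw [ 0.9 -0.1 58.3] tilt [ 6.e-04  9.e-04 -1.e+00] F [ 0.2 -0.6  0.2] w 0.585 0.0
(58, array([0.6376, 0.0449, 0.1242]), array([0.6368, 0.0471, 0.0095])) [-0.06147398  0.51364275 -0.15180327  1.72057265  0.0937243   0.91291805
  2.95871095]
```

```bash
python3 -m pendant '[[0.05,0,0,0,6],[0.05,0.0005,0,0.02,2],[0.05,0,0,0.02,0],[0.05,0,0,0.012,0],[0.05,0,0,0.006,0],[0.05,0,0,0,0],[0.026,0,0,0,0],[0.026,0,0,0,0],[0.026,0,0,0,0],[0.026,0,0,0,0]]' 30
python3 - <<'E'
from h import *
H=np.array([.629,.157])
go(.6365,.0472,.256)
print(bot.get_obs()["q"][6])
for b in np.arange(-86,-166,-10):
    print(b,np.round(H+.1135*np.array([np.cos(np.radians(b)),np.sin(np.radians(b))]),4))
E
```

```text
t: 10.93
eef_pos: [0.6364, 0.0479, 0.2566]
tool_rot: [0.001, -0.682, 0.731, -0.0]
contact_force: [0.7, -0.5, 1.0]
gripper_width: 0.303
grasp_force: 0.0
t 10.93 tcp [0.6364 0.0479 0.2566] a -86.0 shift now [ 0.7 -0.2  0.6] yaw 0 shift after yaw [ 0.7 -0.2  0.6] tilt [ 1.5e-03  3.0e-04 -1.0e+00] F [ 0.7 -0.5  1. ] w 0.303 0.0
2.825472192776786
-86 [0.6369 0.0438]
-96 [0.6171 0.0441]
-106 [0.5977 0.0479]
-116 [0.5792 0.055 ]
-126 [0.5623 0.0652]
-136 [0.5474 0.0782]
-146 [0.5349 0.0935]
-156 [0.5253 0.1108]
```

```bash
python3 -m pendant '[[0.026,0.0009,0.0098,0,5],[0.026,0.0009,0.0098,0,5],[0.026,0.0009,0.0098,0,5],[0.026,0.0009,0.0098,0,5],[0.026,0.0009,0.0098,0,5],[0.026,0.0009,0.0098,0,5],[0.026,0.0009,0.0098,0,5],[0.026,0.0009,0.0098,0,5],[0.026,0.0009,0.0098,0,5],[0.026,0.0009,0.0098,0,5],[0.026,0,0,0,0]]'
python3 - <<'E'
from h import *
o=bot.get_obs();d=o["eef_pos"][:2]-[.629,.16];print(np.hypot(*d),np.degrees(np.arctan2(d[1],d[0])),o["q"])
go(.5206,.126,.256,-17)
p,w=cloud("scene");print(sel(w,o["eef_pos"][:2],.03,.118,.13))
E
```

```text
t: 11.85
eef_pos: [0.5462, 0.084, 0.2561]
tool_rot: [-0.0, -0.309, 0.951, 0.0]
contact_force: [0.5, -0.3, 0.0]
gripper_width: 0.307
grasp_force: 0.0
0.11240080311778447 -137.46864262402252 [-0.33791617  0.46868709  0.09192031  1.97773297 -0.06603504  0.69801022
  1.99333157]
t 11.85 tcp [0.5462 0.084  0.2561] a -35.97 shift now [-4.  49.   0.1] yaw 18.97 shift after yaw [12.2 47.6  0.1] tilt [-3.e-04  9.e-04 -1.e+00] F [ 0.5 -0.3  0. ] w 0.307 0.0
(15, array([0.545 , 0.0733, 0.1219]), array([0.543 , 0.0784, 0.0272]))
```

```bash
python3 -m pendant '[[0.026,0.0009,0.0098,0,4],[0.026,0.0009,0.0098,0,4],[0.026,0.0009,0.0098,0,4],[0.026,0.0009,0.0098,0,4],[0.026,0.0009,0.0098,0,4],[0.026,0,0.002,0,0],[0.026,0,0.002,0,0],[0.026,0,0.001,0,0]]'
python3 - <<'E'
from h import *
o=bot.get_obs();d=o["eef_pos"][:2]-[.629,.16];print(np.hypot(*d),np.degrees(np.arctan2(d[1],d[0])))
go(.5206,.126,.256,-17)
p,w=cloud("scene");cv2.imwrite("pics/e.png",cv2.resize(p[110:230,240:400],None,fx=5,fy=5))
for o in bot.pinpoint("bar_handle","scene"):print(o["score"],world("scene",o["at"],z=.101))
E
```

```text
t: 12.57
eef_pos: [0.5194, 0.1278, 0.2559]
tool_rot: [0.0, -0.141, 0.99, -0.0]
contact_force: [1.4, -2.7, 0.9]
gripper_width: 0.305
grasp_force: 1.0
0.11424779288511942 -163.6047910428183
t 12.57 tcp [0.5194 0.1278 0.2559] a -16.17 shift now [-0.7 -2.  -0.1] yaw -0.83 shift after yaw [-0.6 -2.  -0.1] tilt [ 6.e-04 -3.e-04 -1.e+00] F [ 1.4 -2.7  0.9] w 0.305 1.0
0.58 [0.5283763  0.12438161 0.101     ]
```

View pics/e.png

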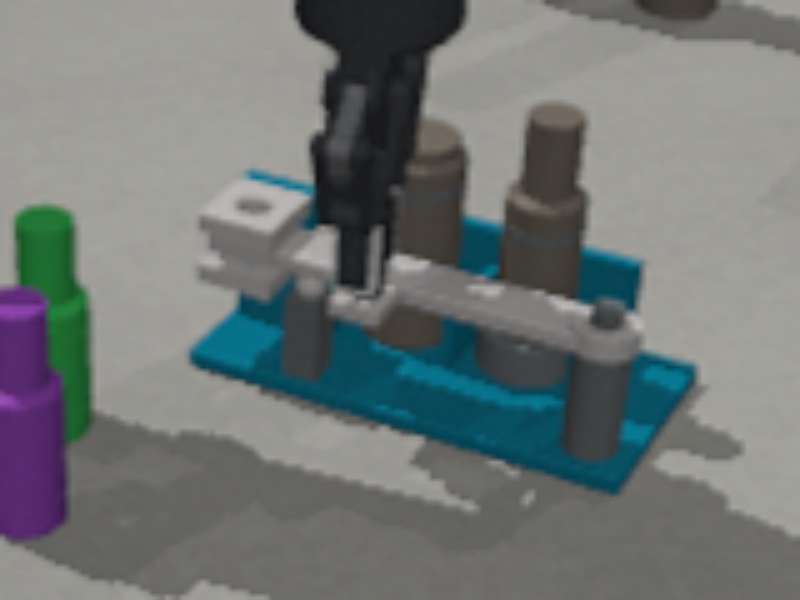

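The bar's end at (300,260) is nearly or fully between the latch cheeks, and the force is only 3 N. I'll push further until it meets its stop.

```bash
python3 -m pendant '[[0.026,0,0.002,0,0],[0.026,0,0.002,0,0],[0.026,0,0,0,0]]'; python3 -m pendant '[[0.026,0,0.002,0,0],[0.026,0,0.002,0,0],[0.026,0,0,0,0]]';python3 -m pendant '[[0.026,0,0.002,0,0],[0.026,0,0.001,0,0],[0.026,0,0,0,0]]'
```

```text
t: 12.92
eef_pos: [0.519, 0.1285, 0.2558]
tool_rot: [0.001, -0.138, 0.99, -0.002]
contact_force: [5.1, -9.8, -0.3]
gripper_width: 0.306
grasp_force: 5.4
t: 13.17
eef_pos: [0.5187, 0.1293, 0.2558]
tool_rot: [0.001, -0.136, 0.991, -0.004]
contact_force: [8.3, -19.0, -2.4]
gripper_width: 0.308
grasp_force: 10.1
t: 13.42
eef_pos: [0.5186, 0.1298, 0.2557]
tool_rot: [0.001, -0.135, 0.991, -0.005]
contact_force: [10.5, -25.4, -2.8]
gripper_width: 0.31
grasp_force: 13.5
```

```bash
python3 -m pendant '[[0.03,0,-0.004,0,0],[0.035,0,-0.004,0,0],[0.045,0,-0.003,0,0],[0.05,0,0,0,0],[0.05,0,0,0,0],[0.05,0,0,0,0],[0.05,0,0,-0.02,0],[0.05,0,0,-0.03,0],[0.05,0,0,-0.03,0],[0.05,0,0,-0.03,0],[0.05,0,0,-0.03,0],[0.05,0,0,0,0]]'
python3 -c "
from h import *
go(.5475,-.3413,.38,-3);print(bot.get_obs()['q'])"
```

```text
t: 14.42
eef_pos: [0.5204, 0.1291, 0.4017]
tool_rot: [0.005, -0.14, 0.99, 0.001]
contact_force: [0.2, 0.8, 0.1]
gripper_width: 0.587
grasp_force: 0.0
t 14.42 tcp [0.5204 0.1291 0.4017] a -16.06 shift now [ 104.3 -459.5   20. ] yaw 13.06 shift after yaw [  -2.2 -471.2   20. ] tilt [ 0.0092  0.0041 -0.9999] F [0.2 0.8 0.1] w 0.587 0.0
[-0.5404203   0.24957311  0.21547514  1.90647685 -0.06467007  0.98201323
  1.55514843]
```

```bash
python3 -m pendant '[[0.05,0,0,0,6.5],[0.05,0,0,0,6.5],[0.05,0,-0.039,0,0],[0.05,0,-0.039,0,0],[0.05,0,-0.039,0,0],[0.05,0,-0.039,0,0],[0.05,0,-0.039,0,0],[0.05,0,-0.039,0,0],[0.05,0,-0.039,0,0],[0.05,0,-0.039,0,0],[0.05,0,-0.039,0,0],[0.05,0,-0.039,0,0]]'
python3 -m pendant '[[0.045,0,-0.039,0.01,0],[0.045,-0.002,-0.039,0.02,0],[0.045,0,0,0.02,0],[0.045,0,0,0.02,0],[0.045,0,0,0,0],[0.045,0,0,0,0]]'
python3 - <<'E'
from h import *
go(.5475,-.3413,.25,-3)
p,w=cloud("top");P,W=cloud("scene")
print(sel(W,(.5475,-.3413),.02,.1,.115))
a=cv2.resize(p[150:280,110:210],None,fx=4,fy=4);b=cv2.resize(P[120:220,270:380],None,fx=3.6,fy=3.6)
c=np.zeros((520,800,3),np.uint8);c[:,:400]=a;c[:b.shape[0],400:400+b.shape[1]]=b[:,:400]
cv2.imwrite("pics/f.png",c)
for cam in("top","scene"):
    for n,z in(("bar_handle",.101),("latch_hole",.09),("bar_hinge",.071)):
        for o in bot.pinpoint(n,cam)[:1]:print(cam,n,round(o["score"],2),o["at"],world(cam,o["at"],z=z))
E
```

```text
t: 15.42
eef_pos: [0.5394, -0.2624, 0.3953]
tool_rot: [-0.0, -0.027, 1.0, 0.0]
contact_force: [0.9, 0.1, 0.8]
gripper_width: 0.587
grasp_force: 0.0
t: 15.92
eef_pos: [0.5453, -0.3362, 0.3255]
tool_rot: [-0.001, -0.027, 1.0, 0.001]
contact_force: [-0.8, -0.1, 0.4]
gripper_width: 0.525
grasp_force: 0.0
t 15.92 tcp [ 0.5453 -0.3362  0.3255] a -3.07 shift now [-2.1 -5.3 75.5] yaw 0.07 shift after yaw [-2.2 -5.3 75.5] tilt [-0.0026  0.0016 -1.    ] F [-0.8 -0.1  0.4] w 0.525 0.0
(133, array([ 0.5497, -0.343 ,  0.1067]), array([ 0.5481, -0.341 ,  0.0116]))
top bar_handle 0.79 [179.9, 217.6] [0.5224839  0.13138701 0.101     ]
top latch_hole 0.95 [167.8, 258.0] [0.4452427  0.15339868 0.09      ]
top bar_hinge 0.93 [170.8, 167.4] [0.62864521 0.16436009 0.071     ]
scene bar_handle 0.79 [314.5, 158.6] [0.52480128 0.12591882 0.101     ]
scene latch_hole 0.86 [291.8, 151.9] [0.45313018 0.14039836 0.09      ]
scene bar_hinge 0.66 [360.3, 175.8] [0.62743213 0.16412621 0.071     ]
```

View pics/f.png

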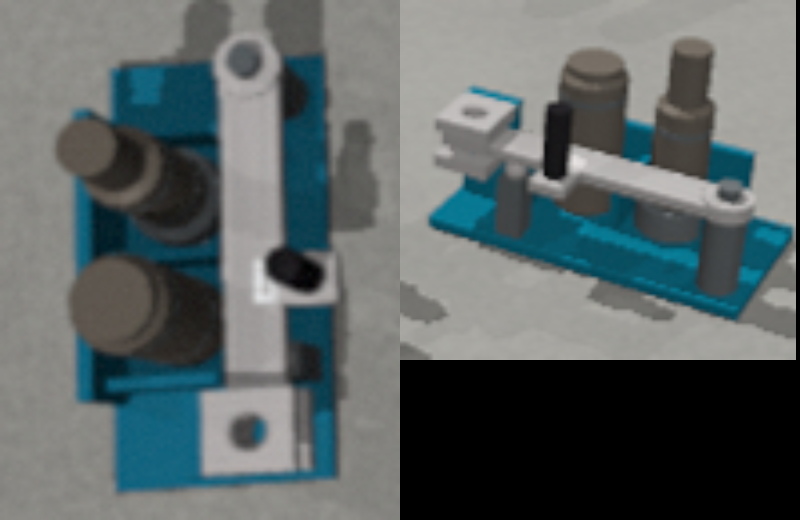

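```bash
python3 - <<'E'
from h import *
for cam,(u,v),r in(("top",(172,257.5),7),("scene",(291,151.5),6)):
    p,_=bot.read_camera(cam);u0,v0=int(u)-8,int(v)-8
    a=cv2.resize(p[v0:v0+17,u0:u0+17].min(2),None,fx=8,fy=8,interpolation=cv2.INTER_CUBIC)
    t,_=cv2.threshold(a,0,255,cv2.THRESH_OTSU);b=(a<t).astype(np.uint8)
    n,l,s,c=cv2.connectedComponentsWithStats(b)
    for i in range(1,n):
        uv=c[i]/8+[u0-.44,v0-.44]
        if s[i,4]>300:print(cam,s[i]/8,uv,world(cam,uv,z=.09))
    print(p[v0:v0+17,u0:u0+17].min(2))
E
python3 -m pendant '[[0.045,-0.002,-0.005,0.02,0],[0.045,0,0,0.02,0],[0.045,0,0,0.02,0],[0.045,0,0,0.012,0],[0.045,0,0,0.003,0],[0.045,0,0,0,0],[0.015,0,0,0,0],[0.015,0,0,0,0],[0.015,0,0,0,0],[0.015,0,0,0,0],[0.015,0,0,0,0],[0.015,0,0,0,0]]' 60
```

```text
top [  3.5    4.5    9.25   9.   529.  ] [171.61995983 257.52615076] [0.44629875 0.14608344 0.09      ]
[[169 171 171 170 169 170 169 166 169 171 168 169 168 170 170 169 172]
 [168 168 169 168 168 169 168 170 167 168 169 171 170 169 169 169 171]
 [167 167 169 169 170 170 168 170 170 169 171 173 174 172 172 170 172]
 [169 170 171 171 170 167 162 159 160 159 166 171 171 171 172 170 169]
 [169 166 169 167 161 153 138 130 123 124 138 158 166 169 169 170 171]
 [168 167 166 158 139 113 103 103  88  79  93 125 156 167 168 171 168]
 [166 170 162 141 113  78  73  74  68  60  42  71 124 160 167 171 171]
 [169 168 159 128  90  65  65  67  68  50  26  44 108 158 168 172 169]
 [172 169 154 122  80  67  66  67  69  41  17  37 103 156 169 172 175]
 [171 168 152 116  82  69  68  73  67  41  19  45 103 159 172 174 173]
 [172 171 160 126  88  69  67  67  69  39  29  64 129 160 172 172 174]
 [170 170 161 139 105  73  63  63  65  60  61 101 147 166 171 169 172]
 [169 171 168 159 130  97  80  73  75  85 112 143 167 173 173 171 174]
 [171 171 171 170 159 141 126 117 117 128 151 169 172 172 173 171 174]
 [
[... 1205 characters left out ...]
 162 154 133 139 145 157 183 189 190 182 152 116]
 [165 185 194 194 192 188 186 180 181 184 185 190 191 183 149 108  97]
 [126 140 150 162 173 186 192 191 191 190 189 190 184 150 108  97  93]
 [115 115 116 124 131 138 147 165 181 184 192 184 150 108  97  99 100]
 [117 117 117 117 116 114 115 126 135 143 156 143 109  97  99 103 117]
 [114 115 117 117 118 117 116 115 114 117 118 109  97  99 106 121 129]
 [112 114 113 115 115 116 116 116 116 117 112 104 100 108 120 127 129]
 [111 112 112 113 114 113 113 115 115 117 114 106 109 122 130 130 129]]
t: 17.42
eef_pos: [0.548, -0.3424, 0.2531]
tool_rot: [0.001, -0.026, 1.0, -0.001]
contact_force: [-0.3, 0.3, 7.1]
gripper_width: 0.213
grasp_force: 58.5
```

```bash
python3 -m pendant '[[0.015,0,0,-0.01,0],[0.015,0,0,-0.02,0],[0.015,0,0,-0.03,0],[0.015,0,0,-0.03,0],[0.015,0,0,-0.03,0],[0.015,0,0,-0.027,0],[0.015,0,0,0,0],[0.015,0,0,0,0],[0.015,0,0,0,0]]' 
python3 -c "
from h import *
go(.4468,.1453,.40,-3)
p,W=cloud('scene');print(sel(W,(.548,-.342),.025,.23,.27))"
```

```text
t: 18.17
eef_pos: [0.5472, -0.3415, 0.3981]
tool_rot: [-0.0, -0.026, 1.0, 0.0]
contact_force: [-0.5, -0.4, -1.4]
gripper_width: 0.209
grasp_force: 58.7
t 18.17 tcp [ 0.5472 -0.3415  0.3981] a -3.02 shift now [ 74.5 491.5  -1.3] yaw 0.02 shift after yaw [ 74.7 491.4  -1.3] tilt [-1.e-03  9.e-04 -1.e+00] F [-0.5 -0.4 -1.4] w 0.209 58.7
(763, array([ 0.5531, -0.3448,  0.2498]), array([ 0.5495, -0.3424,  0.0243]))
```

```bash
python3 -m pendant '[[0.015,0.005,0.02,0,0],[0.015,0.005,0.035,0,0],[0.015,0.005,0.035,0,0],[0.015,0.005,0.035,0,0],[0.015,0.005,0.035,0,0],[0.015,0.005,0.035,0,0],[0.015,0.005,0.035,0,0],[0.015,0.005,0.035,0,0],[0.015,0.005,0.035,0,0],[0.015,0.005,0.035,0,0],[0.015,0.005,0.035,0,0],[0.015,0.005,0.035,0,0]]' 
python3 -m pendant '[[0.015,0.005,0.035,0,0],[0.015,0.005,0.035,0,0],[0.015,0.0047,0.016,0,0],[0.015,0,0,0.02,0],[0.015,0,0,0.015,0],[0.015,0,0,0,0],[0.015,0,0,0,0],[0.015,0,0,0,0]]'
python3 - <<'E'
from h import *
go(.4468,.1453,.34,-3)
p,_=bot.read_camera("top");P,_=bot.read_camera("scene")
a=cv2.resize(p[215:285,115:205],None,fx=5,fy=5);b=cv2.resize(P[85:185,265:335],None,fx=5,fy=5)
c=np.zeros((500,800,3),np.uint8);c[:350,:450]=a;c[:,450:]=b;cv2.imwrite("pics/g.png",c)
E
```

```text
t: 19.22
eef_pos: [0.4651, 0.0608, 0.3975]
tool_rot: [-0.001, -0.026, 1.0, -0.0]
contact_force: [1.3, -0.1, -0.8]
gripper_width: 0.21
grasp_force: 58.8
t: 19.88
eef_pos: [0.4473, 0.1442, 0.3637]
tool_rot: [-0.0, -0.026, 1.0, -0.0]
contact_force: [1.0, -0.6, -0.8]
gripper_width: 0.216
grasp_force: 58.9
t 19.88 tcp [0.4473 0.1442 0.3637] a -2.97 shift now [ 0.4  1.2 23.7] yaw -0.03 shift after yaw [ 0.4  1.2 23.7] tilt [-6.e-04 -4.e-04 -1.e+00] F [ 1.  -0.6 -0.8] w 0.216 58.9
```

View pics/g.png

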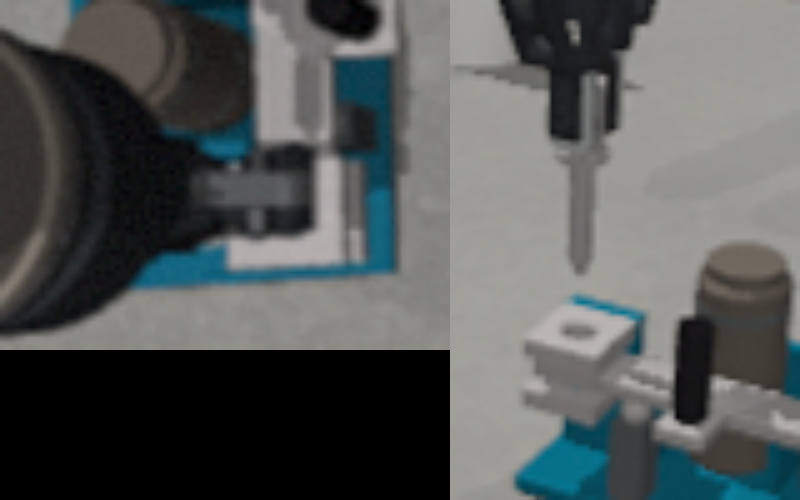

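Run:
```python
from h import *
P,_=bot.read_camera("scene")
print(world("scene",(290.9,139.3),z=.1207),world("scene",(290.4,151),z=.09))
g=P[125:142,280:302].min(2);print(g)
```

```text
[0.44709426 0.14419265 0.1207    ] [0.44783115 0.14231221 0.09      ]
[[151 151 152 150 150 150 152 154 143 111 106 111 101 110 140 152 150 150
  150 150 149 148]
 [152 154 153 152 151 152 152 154 144 111 106 111 102 110 140 153 152 152
  152 151 151 151]
 [151 151 152 152 152 152 151 153 140 103 107 109 100 108 140 153 152 152
  151 150 150 151]
 [151 150 150 150 151 152 152 153 137 101 107 109 101 110 141 152 151 151
  152 150 148 148]
 [153 150 151 151 151 152 154 154 140 101 108 109 101 120 152 153 151 151
  151 151 148 149]
 [153 153 153 153 153 153 153 154 139 101 107 109  99 122 155 152 152 151
  152 151 149 148]
 [154 154 153 153 153 153 153 154 139 100 107 109  99 121 155 151 152 152
  152 153 152 151]
 [153 153 153 152 152 152 153 156 140 100 107 108  97 120 156 152 152 152
  152 152 152 152]
 [153 153 152 152 152 152 153 156 143 101 108 108  97 121 156 154 154 152
  152 151 151 151]
 [154 153 155 155 156 156 155 156 141 100 108 108  96 119 156 154 154 154
  153 153 152 153]
 [153 155 155 154 153 154 155 156 142 101 107 107  94 119 155 153 153 153
  152 151 152 152]
 [154 154 154 153 153 152 153 155 140 100 107 106  99 124 156 154 154 154
  153 152 152 153]
 [154 154 154 156 155 153 154 156 146 113 106 105 112 142 156 154 154 153
  155 155 153 152]
 [156 156 156 156 156 155 155 156 157 136  93  97 124 154 155 156 155 154
  154 154 153 151]
 [155 155 154 154 154 154 156 157 159 146 105 107 135 154 154 154 155 155
  154 153 153 153]
 [155 156 154 154 154 155 155 154 156 155 149 148 153 156 154 154 153 154
  153 152 153 153]
 [154 155 156 154 153 154 154 154 154 157 157 156 157 157 156 153 154 154
  154 152 153 154]]
```

```bash
python3 -m pendant '[[0.015,0,0.0005,0.01,0],[0.015,0,0,0.01,0],[0.015,0,0,0.008,0],[0.015,0,0,0,0],[0.015,0,0,0,0]]'; python3 -m pendant '[[0.015,0,0,0.004,0],[0.015,0,0,0.004,0],[0.015,0,0,0,0]]' ; python3 -m pendant '[[0.015,0,0,0.004,0],[0.015,0,0,0.0,0]]'
```

```text
t: 20.45
eef_pos: [0.4468, 0.1448, 0.3348]
tool_rot: [-0.001, -0.026, 1.0, -0.0]
contact_force: [0.1, -0.4, -0.6]
gripper_width: 0.209
grasp_force: 58.9
t: 20.7
eef_pos: [0.4469, 0.1449, 0.3271]
tool_rot: [-0.0, -0.026, 1.0, -0.0]
contact_force: [0.0, 0.1, -1.5]
gripper_width: 0.216
grasp_force: 58.9
t: 20.87
eef_pos: [0.447, 0.1449, 0.3232]
tool_rot: [-0.0, -0.026, 1.0, -0.0]
contact_force: [0.1, -0.3, -1.1]
gripper_width: 0.21
grasp_force: 58.9
```

Tip is 10 mm into the hole without force. Continue down.

```bash
python3 -m pendant '[[0.015,0,0,0.004,0],[0.015,0,0,0.004,0],[0.015,0,0,0,0]]' ; python3 -m pendant '[[0.015,0,0,0.004,0],[0.015,0,0,0.004,0],[0.015,0,0,0.0,0]]'; python3 -m pendant '[[0.015,0,0,0.004,0],[0.015,0,0,0.004,0],[0.015,0,0,0.0,0]]'
```

```text
t: 21.12
eef_pos: [0.4468, 0.1448, 0.3149]
tool_rot: [-0.001, -0.026, 1.0, -0.0]
contact_force: [0.2, 0.0, -1.3]
gripper_width: 0.211
grasp_force: 58.9
t: 21.37
eef_pos: [0.4468, 0.1448, 0.3069]
tool_rot: [-0.001, -0.026, 1.0, -0.0]
contact_force: [0.3, -0.1, -1.1]
gripper_width: 0.217
grasp_force: 58.9
t: 21.62
eef_pos: [0.4468, 0.1448, 0.2989]
tool_rot: [-0.001, -0.026, 1.0, -0.0]
contact_force: [-0.1, 0.0, -0.8]
gripper_width: 0.211
grasp_force: 58.9
```

```bash
python3 -m pendant '[[0.015,0,0,0.004,0],[0.015,0,0,0.004,0],[0.015,0,0,0,0]]' ; python3 -m pendant '[[0.015,0,0,0.004,0],[0.015,0,0,0.004,0],[0.015,0,0,0.0,0]]'; python3 -m pendant '[[0.015,0,0,0.004,0],[0.015,0,0,0.003,0],[0.015,0,0,0.0,0]]'
```

```text
t: 21.87
eef_pos: [0.4468, 0.1448, 0.291]
tool_rot: [-0.001, -0.026, 1.0, -0.0]
contact_force: [-0.1, -0.4, -0.8]
gripper_width: 0.212
grasp_force: 58.9
t: 22.12
eef_pos: [0.4468, 0.1449, 0.2829]
tool_rot: [-0.001, -0.026, 1.0, -0.0]
contact_force: [-0.4, 0.1, -1.7]
gripper_width: 0.213
grasp_force: 58.9
t: 22.37
eef_pos: [0.4469, 0.1449, 0.2761]
tool_rot: [-0.0, -0.026, 1.0, -0.0]
contact_force: [-0.1, 0.2, -1.4]
gripper_width: 0.207
grasp_force: 58.9
```

```bash
python3 -m pendant '[[0.015,0,0,0.002,0],[0.015,0,0,0.001,0],[0.015,0,0,0,0],[0.015,0,0,0,0],[0.025,0,0,0,0],[0.035,0,0,0,0],[0.045,0,0,0,0],[0.045,0,0,0,0],[0.045,0,0,0,0]]' 
python3 -m pendant '[[0.045,0,0,-0.01,0],[0.045,0,0,-0.02,0],[0.045,0,0,-0.03,0],[0.045,0,0,-0.03,0],[0.045,0,0,-0.03,0],[0.045,0,-0.035,-0.01,0],[0.045,0,-0.035,0,0],[0.045,0,-0.035,0,0],[0.045,0,-0.035,0,0],[0.045,0,-0.035,0,0],[0.045,0,-0.035,0,0],[0.045,0,0,0,0]]'
python3 - <<'E'
from h import *
p,w=cloud("top");P,W=cloud("scene")
for x in(w,W):print("pin",sel(x,(.447,.145),.014,.105,.14),"punch",sel(x,(.573,.212),.03,.14,.155))
cv2.imwrite("pics/i.png",np.hstack([cv2.resize(p[150:280,110:210],None,fx=4,fy=4),cv2.resize(P[90:220,270:370],None,fx=4,fy=4)]))
E
```

```text
t: 23.12
eef_pos: [0.4472, 0.145, 0.2738]
tool_rot: [0.0, -0.026, 1.0, 0.0]
contact_force: [0.3, 0.7, 0.2]
gripper_width: 0.529
grasp_force: 0.0
t: 24.12
eef_pos: [0.4575, -0.0715, 0.4048]
tool_rot: [0.001, -0.022, 1.0, -0.001]
contact_force: [-0.1, 0.2, -0.1]
gripper_width: 0.524
grasp_force: 0.0
pin (131, array([0.4464, 0.1418, 0.1258]), array([0.4462, 0.1438, 0.01  ])) punch (208, array([0.5717, 0.2091, 0.1478]), array([0.5721, 0.2104, 0.0141]))
pin (90, array([0.4491, 0.1397, 0.1195]), array([0.4475, 0.1432, 0.0107])) punch (81, array([0.5736, 0.2068, 0.1461]), array([0.5719, 0.209 , 0.0161]))
```

View pics/i.png

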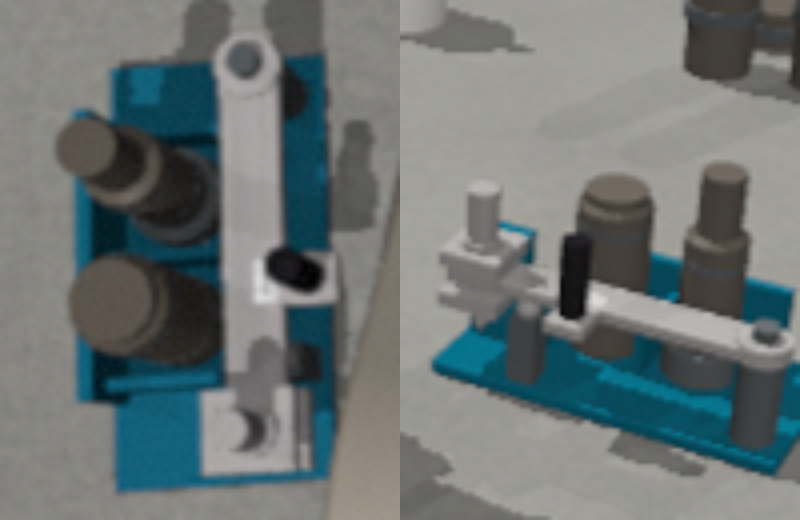

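The pin is seated: its collar rests on the cheek at (485,240) in the right half, and its tip shows below the lower cheek. The bar is shut and the punch stands on the die.

```bash
python3 -c "
from station import bot
print(bot.hand_in())"
```

```text
the job is handed in; nothing more can be done
None
```

I handed the job in at about 24 s with the punch upright on the die, the bar shut against its stop and the pin seated through latch and bar; the last pictures show all three, but the hand-in returned no verdict.

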